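# Put the tall lens away behind the bypass door

## Task

Put the taller of the two loose lenses away in the slope-fronted cabinet: slide the inner door (lower track, left as the robot sees it) all the way behind its neighbour, then stand the lens gently upright on the floor of the left bay, in the channel between the two wooden fences, and let it go. Then slide the inner door fully shut again; the outer door was left ajar, so it too must be slid fully home, to the right, at whatever moment suits. Leave everything else on the desk where it is.

Things in the scene. Friction and masses are not known exactly. Their poses are not given: they have to be found in the camera images.
- cabinet: Grey steel bench cabinet, fixed, 200 mm deep (x), 420 wide (y); origin at the centre of its underside; its x points to its back, y to its left as the robot sees it, z up. Two bypass doors (205 wide, 186 up the slope, 4 thick, aluminium) slide along y in its sloping face, between rails standing 29 mm out from the inner door's underside.
- face (a point): Middle of the cabinet's sloping face, on the plane of the inner door's underside: cabinet (0, 0, 104) mm. The face slopes 0.5 rad (28.6 deg), low at the front (52 mm), high at the back (150 mm); outward normal in cabinet axes (-0.479, 0, 0.878). The outer door's underside lies 22 mm farther out along the normal.
- lamp (a point): Middle of a white tube lamp, 22 mm thick and 420 long, along y over the cabinet's face, axis at cabinet x 20, z 300 mm, held by 10 mm arms at y +-214, x 20 to 95 mm. A vertical tool cannot get at the pulls or the bay beneath it: lean the tool about 30 to 40 degrees, its wrist towards the robot.
- inner_door (a joint): Inner (lower track) door, which shuts the left bay: 0 = shut (left), 0.14 m = end stop, slid right (cabinet -y) behind (under) the outer door. Stays where it is left; about 1.5 N of friction.
- inner_door_pull (a point): Centre of the top of the inner door's pull: a steel bar 12 mm wide (y), 40 long up the slope, 16 high above that door's outer surface (so it passes under the outer door), centred 17 mm from the door's left edge. At cabinet y 185 mm when shut, 45 mm fully open: then 36 mm are free between the bar and the edge of the outer door at home.
- outer_door (a joint): Outer (upper track) door, over the right bay: 0 = home (right, its left edge at cabinet y = 3 mm), positive = slid left (cabinet +y), up to 0.16 m. It starts ajar. Stays where it is left; about 1.5 N of friction.
- outer_door_pull (a point): Centre of the top of the outer door's pull: same steel bar as the other (12 mm along y, 40 mm up the slope, 16 mm high), 17 mm from that door's right edge, at cabinet y = -185 mm when home.
- bay (a point): Place for the lens on the floor of the left bay, 20 mm above the desk, cabinet (43.5, 130) mm: middle of the 85 mm wide channel (x 0 to 85 mm) between the front and rear wooden fences, which rise 16 mm above the bay floor. The bay spans cabinet y 3 to 202 mm; inner door fully open and outer home, the opening is y 62 to 202 mm.
- tall_lens: Loose lens, black barrel 40 mm in diameter and 84 mm tall, standing on a flange 52 mm in diameter and 9 mm thick with a steel trim; origin at the centre of the underside, z up the barrel; 0.15 to 0.31 kg. To be put away.
- short_lens: The other lens, the same barrel and flange but only 48 mm tall; origin under its centre. Leave alone.
- puck: Iron counterweight puck, 54 mm in diameter, 36 mm high; origin under its centre. Leave alone.
- reflector: Chrome reflector cup, 58 mm in diameter, 40 mm high, open top; origin under its centre. Leave alone.
- mount_ring: Green plastic lens mount ring lying flat, 72 mm outside, 52 mm inside, 10 mm high; origin under its centre. Leave alone.
- bulb: Pearl glass bulb with brass bayonet cap lying on its side, 99 mm long, 58 mm thick; origin under its middle on the desk. Leave alone.
- screwdriver: Screwdriver lying on the desk, 180 mm long, along its own x, 26 mm thick at the handle; origin under its middle. Leave alone.
- socket_bracket: Bayonet lamp socket on an upright steel bracket, fixed to the desk: foot 70 by 60 mm, 112 mm high; origin under the foot's centre. An obstacle.
Things that resemble listed ones, but are neither listed nor needed, are in the scene too. Leave any green or pink look-alike of the tall_lens alone.

How it is judged:
By the outcome, as a careful person would: the job done as asked, in the order asked, and still so for the second after the job is handed in, with the robot touching nothing.
It also fails if it takes over 72 s, if anything falls off the work surface, if the arm or the gripper's body presses on something with over 40 N, if the wrist force passes 120 N, or if a joint passes its speed limit or range.

## Robot

A 6-joint arm with a two-finger parallel gripper is mounted at the origin on the work surface. World frame = base frame: x ahead of the robot, y to its left, z up, the work surface at z = 0. Lengths are in mm, angles in rad, forces in N, time in s.
With the tool pointing down it reaches from about 275 to 850 mm from the base axis. Payload 5.2 kg.
Tool frame: the origin (TCP) lies at the very end of the fingers, on their centre line; the grasp point (between the pads) lies 19 mm behind it; z points along the fingers, y is the line along which they close (so a half turn about z gives the same grasp; the last joint's range is limited). The gripper opens to 85 mm and grips with 20 to 120 N. Pads are 22 mm wide; open, the fingers measure 114 mm over their backs; the gripper's body (76 mm by 85 mm) begins 54 mm behind the grasp point. The pads swing forward as they close: fully open they stand 13 mm farther back than shut.
Start: joints at [-1.543, 0.259, 1.535, -0, 1.348, -0.203], TCP at [125.837, -535.416, 231.31] pointing down, gripper open.
Joint ranges: [-3.14, 3.14], [-0.91, 2.08], [0.19, 2.58], [-1.22, 4.36], [0.22, 2.71], [-3.12, 3.12]. Speed limits (rad/s): [2.57, 2.57, 3.14, 3.14, 3.14, 3.14].

## Interface

Orientations are given as a unit quaternion [x, y, z, w].
In Python, from bench import ctrl, capture, job gives the robot as it stands. The module is installed in compiled form; this text tells all that it offers.
- The arm moves only by the tool arm_command, never from a script. Its argument "commands" is a list that holds one entry, the list of rows, each a list of 5 numbers: the shift along the tool's x, y, z in m, then the turn about the tool's z in rad, then the finger opening in m, from 0 to 0.0854. In form: [[[tx, ty, tz, turn, jaw], ...]]. A call has 1 to 12 rows; each row shifts and turns the commanded pose from where the row before left it, along the tool's axes as they then stand; what a row does not reach is not made up. A row lasts 1/10 s, in which the tool goes at most 50 mm and 8.59 degrees, less where a joint would pass 70% of its speed; a pose out of reach is approached as far as the arm can. A call with a gripper value outside its range is refused whole. The fingers move at their own pace and stop on an object; the grip force is fixed at half the most. Time passes only in rows, so rows that do not move let the fingers close. It gives the time, the measured TCP pose, the force, the opening and the grip force at its end, in the units of the state.
- ctrl.observe(): the state, without advancing time (a new reading comes with each control period).
- capture(name): name is "side" or "top"; returns a dict with "pixels" (384x512x3 uint8, red, green, blue), "fov_y" (degrees; the focal length in pixels is half the picture's height over the tangent of half this angle, whatever the lens; pixels are square), "cx", "cy" (the principal point, pixels), "eye" and "orientation" of the camera in the world. Camera axes: x right, y down, z forward; pixel columns grow to the right and rows downward; lengths in mm; the calibration is good to about 2 mm. A picture is of the moment at which its call begins. There is no depth.
- job.hand_in(): hands the job in; it is judged then, once.
The state is a dict: "time_s": time; "joints": joint angles; "dq": joint speeds; "effort": joint torques, N m; "tcp_pos": TCP position; "ee_rot": TCP orientation; "ft_force": force on the tool from outside, world axes, zero at the start; "moment": the same for the moment, N m; "finger_gap": finger opening in mm; "grip_force": force on a finger pad.
Only numpy, scipy, OpenCV 4.12 (cv2) and the standard library are available. Lean on these libraries where they do the work, as an engineer would, in place of code of your own. Each camera call takes 0.05 s, during which the arm holds its last target. There are 200 camera calls.

## Working session

There is one attempt and no reset: what is moved stays moved. The work goes in short steps, Python scripts to look and compute and a tool call to move; the robot and the scene stay as the last step left them, time stands still between calls to the robot, and variables do not carry over. Pictures are saved under pics/ and viewed, at most 10 in all, crops included, and the job is handed in when it is done.

Besides the shell and the picture viewer there is one more tool, called as name([rows], argument=value, ...), one row to a line, values as JSON. arm_command: Moves the arm, as the interface text tells. Its arguments: {"type":"object","properties":{"commands":{"type":"array","items":{"type":"array","items":{"type":"array","items":{"type":"number"}}}}},"required":["commands"]}

```bash
mkdir -p pics; python3 - <<'E'
from bench import ctrl,capture
import cv2,pickle
for n in("side","top"):
    c=capture(n); pickle.dump(c,open(n+".pkl","wb"))
    cv2.imwrite(f"pics/{n}0.png",cv2.resize(c["pixels"][:,:,::-1],(768,576),interpolation=cv2.INTER_CUBIC))
    print(n,{k:v for k,v in c.items() if k!="pixels"})
print(ctrl.observe())
E
```

```text
side {'fov_y': 48.680823446799394, 'cx': 258.7582168296316, 'cy': 182.92717610885552, 'eye': array([ 402.3912011 , 1052.11357554,  779.30902686]), 'orientation': array([-0.05379227,  0.86777544, -0.49275224,  0.03560079])}
top {'fov_y': 46.32505551204274, 'cx': 258.3278311529762, 'cy': 197.43933866370023, 'eye': array([ 335.41595075,   67.46836624, 1442.45528276]), 'orientation': array([ 0.71364554, -0.69670895,  0.05041125, -0.05258695])}
{'time_s': 0.1, 'joints': array([-1.54281618e+00,  2.59275094e-01,  1.53594552e+00,  4.01143782e-05,
        1.34802903e+00, -2.02833150e-01]), 'dq': array([-0.00023805, -0.00097712, -0.00338312,  0.00067964,  0.00010284,
       -0.00103072]), 'effort': array([ 2.85125672e-03, -4.46971142e+01, -2.91246146e+01, -1.81354317e-04,
        6.26045570e-03,  9.99175825e-06]), 'tcp_pos': array([ 125.82868366, -534.9339037 ,  230.56644941]), 'ee_rot': array([ 9.93348212e-01,  1.15146182e-01,  9.18233663e-05, -8.23622882e-04]), 'ft_force': array([ 0.07061826, -0.18918923,  0.40877777]), 'moment': array([ 0.04006107,  0.04167907, -0.00115403]), 'grip_force': 0.0, 'finger_gap': 85.3717442588739}
```

View pics/side0.png

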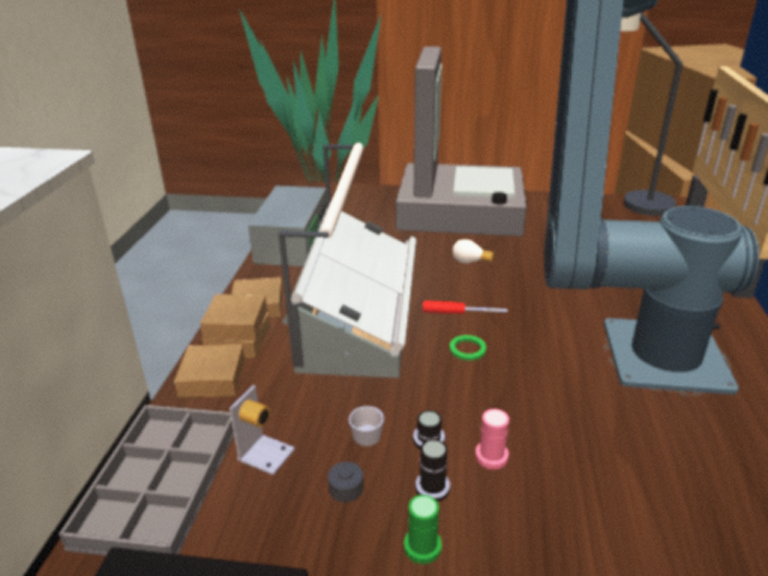

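View pics/top0.png

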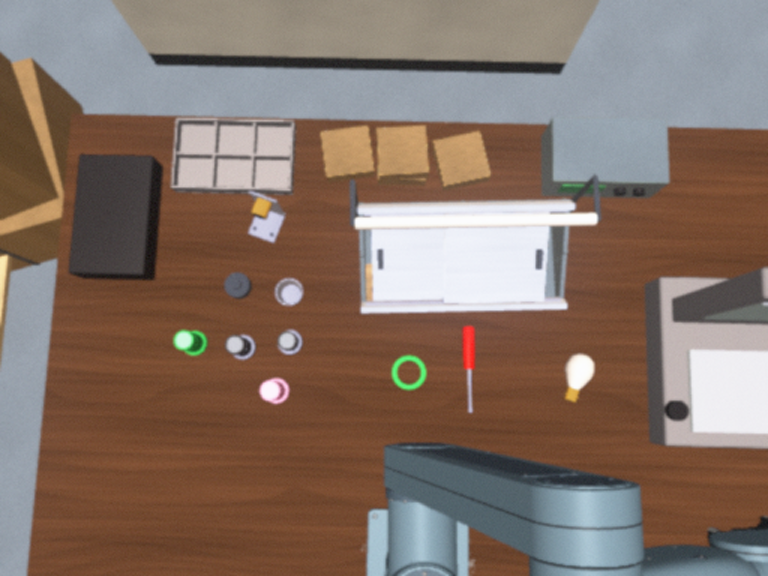

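The side view shows the cabinet at (350,290), with pulls at (373,228) and (350,313). The tall lens is at (433,470), between the green look-alike (423,530) and the short lens (429,428). In the top view the pulls are at (380,258) and (539,259), and the tall lens top is at (235,345).

```bash
cat > h.py <<'E'
import numpy as np,cv2
from scipy.spatial.transform import Rotation as R
def ray(c,u,v):
    f=c["pixels"].shape[0]/2/np.tan(np.radians(c["fov_y"]/2))
    d=R.from_quat(c["orientation"]).apply([(u-c["cx"])/f,(v-c["cy"])/f,1.])
    return np.array(c["eye"]),d/np.linalg.norm(d)
def plane(c,u,v,z):
    e,d=ray(c,u,v); return e+d*(z-e[2])/d[2]
def tri(c1,p1,c2,p2):
    e1,d1=ray(c1,*p1);e2,d2=ray(c2,*p2)
    s=np.linalg.lstsq(np.c_[d1,-d2],e2-e1,rcond=None)[0]
    a,b=e1+s[0]*d1,e2+s[1]*d2
    return (a+b)/2,np.linalg.norm(a-b)
def proj(c,p):
    f=c["pixels"].shape[0]/2/np.tan(np.radians(c["fov_y"]/2))
    q=R.from_quat(c["orientation"]).inv().apply(np.array(p)-c["eye"])
    return q[...,:2]/q[...,2:]*f+[c["cx"],c["cy"]]
def blobs(m,x0,x1,y0,y1,amin=8):
    n,l,s,ct=cv2.connectedComponentsWithStats(np.ascontiguousarray(m[y0:y1,x0:x1]).astype(np.uint8))
    return [(np.round(ct[i]+[x0,y0],2),s[i,4],s[i,:4]+[x0,y0,0,0]) for i in range(1,n) if s[i,4]>=amin]
E
python3 - <<'E'
from h import *
import pickle
T=pickle.load(open("top.pkl","rb"));S=pickle.load(open("side.pkl","rb"))
g=lambda c:c["pixels"].astype(int).sum(2)/3
for n,c,b in(("T",T,(245,370,150,195)),("S",S,(200,275,140,215))):
    for x in blobs(g(c)<75,*b): print(n,x)
def crop(c,x0,x1,y0,y1,s,n):
    cv2.imwrite(n,cv2.resize(c["pixels"][y0:y1,x0:x1,::-1],None,fx=s,fy=s,interpolation=cv2.INTER_CUBIC))
crop(T,230,410,115,215,4,"pics/tc.png")
a=cv2.resize(S["pixels"][90:255,185:285,::-1],None,fx=3.6,fy=3.6,interpolation=cv2.INTER_CUBIC)
b=cv2.resize(S["pixels"][265:340,260:340,::-1],None,fx=4.5,fy=4.5,interpolation=cv2.INTER_CUBIC)
b2=cv2.resize(T["pixels"][210:260,140:210,::-1],None,fx=5,fy=5,interpolation=cv2.INTER_CUBIC)
o=np.zeros((600,800,3),np.uint8);o[:594,:360]=a;o[:338,400:760]=b;o[345:595,400:750]=b2
cv2.imwrite("pics/sc.png",o)
E
```

```text
S (array([211.24, 146.4 ]), np.int32(50), array([207, 140,   9,  14]))
S (array([254.55, 141.75]), np.int32(20), array([252, 140,   7,   5]))
S (array([270.42, 155.83]), np.int32(12), array([268, 154,   5,   6]))
S (array([206.54, 158.77]), np.int32(13), array([205, 157,   4,   6]))
```

View pics/tc.png

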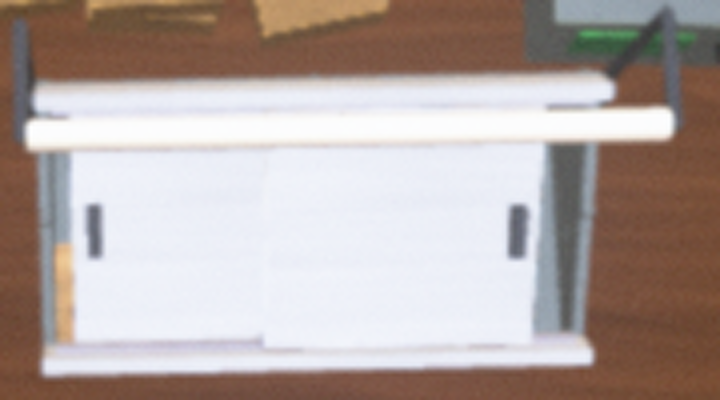

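View pics/sc.png

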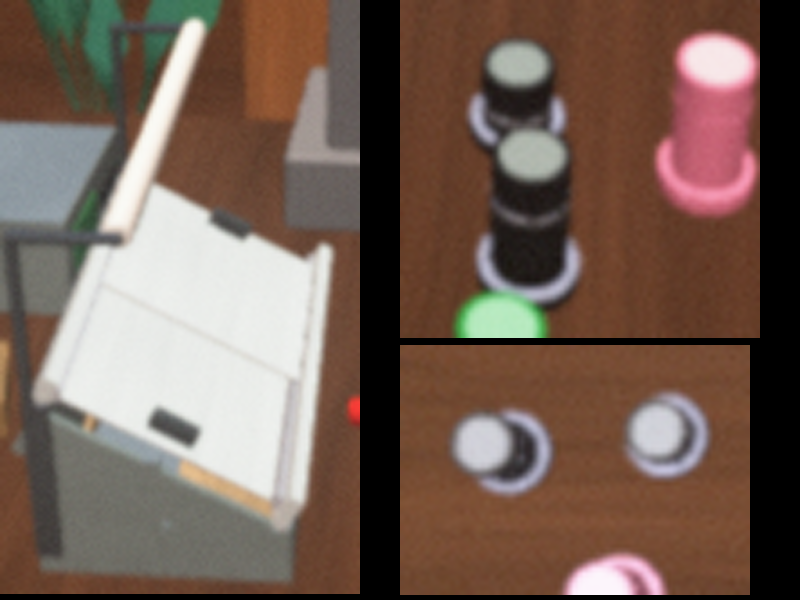

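The crops show:
- **Pulls, top crop:** (94,231) and (517,231).
- **Pulls, side crop:** (174,426) and (230,222).
- **Inner door:** a strip of open bay on its left, so it is also slightly ajar.
- **Tall lens top disc:** (532,156) in the side crop and (482,444) in the top crop. Its flange ring is at about (510,453).

```bash
python3 - <<'E'
from h import *
import pickle
T=pickle.load(open("top.pkl","rb"));S=pickle.load(open("side.pkl","rb"))
g=lambda c:c["pixels"].astype(int).sum(2)/3
def cen(c,u,v,r,sgn=-1,t=None):
    u0,v0=int(round(u)),int(round(v));w=g(c)[v0-r:v0+r+1,u0-r:u0+r+1]
    hi,lo=np.percentile(w,90),np.percentile(w,1);m=w<(hi+lo)/2
    if sgn>0:m=~m
    y,x=np.nonzero(m);return np.array([x.mean()+u0-r,y.mean()+v0-r]),m.sum()
tc=lambda u,v:((u+.5)/4-.5+230,(v+.5)/4-.5+115)
sc=lambda u,v:((u+.5)/3.6-.5+185,(v+.5)/3.6-.5+90)
sl=lambda u,v:((u-400+.5)/4.5-.5+260,(v+.5)/4.5-.5+265)
tl=lambda u,v:((u-400+.5)/5-.5+140,(v-345+.5)/5-.5+210)
P={}
for n,a,b in(("in",tc(94,231),sc(174,426)),("out",tc(517,231),sc(230,222))):
    pa,ma=cen(T,*a,8);print(n,a,pa,ma,b)
    P[n],r=tri(T,pa,S,b);print(P[n].round(1),r.round(1))
d=P["in"]-P["out"];print("sep",np.linalg.norm(d),"yaw",np.degrees(np.arctan2(-d[0],d[1])))
for n,a,b in(("lampL",tc(26,134),sc(117,237)),("lampR",tc(673,124),sc(197,27)),("frontrailL",tc(43,362),sc(285,515)),("frontrailR",tc(593,352),sc(324,250))):
    p,r=tri(T,a,S,b);print(n,p.round(1),r.round(1))
for n,a,b in(("talltop",tl(482,444),sl(532,156)),("tallflange",tl(510,453),sl(528,262)),("shorttop",tl(656,432),sl(518,66)),("shortflange",tl(667,435),sl(517,118))):
    p,r=tri(T,a,S,b);print(n,p.round(1),r.round(1))
print("tall: top@84",plane(T,*tl(482,444),84).round(1),"flange@9",plane(T,*tl(510,453),9).round(1),"side",plane(S,*sl(532,156),84).round(1))
for n,p in(("cab corner side bottom front",sc(291,580)),("rear",sc(42,568))): print(n,plane(S,*p,0).round(1))
E
```

```text
in (253.125, 172.375) [250.28571429 171.04761905] 63 (232.97222222222223, 207.97222222222223)
[605.9  99.8 121.8] 5.4
out (358.875, 172.375) [361.84 172.46] 100 (248.52777777777777, 151.30555555555554)
[ 610.1 -232.5  130.4] 0.8
sep 332.4409143313638 yaw 0.7241380668823009
lampL [630.9 134.1 299.9] 2.4
lampR [ 646.7 -288.   302.2] 2.9
frontrailL [513.2 129.1  66.3] 2.2
frontrailR [ 527.3 -293.9   73.7] 3.4
talltop [429.2 381.6  83.8] 0.9
tallflange [429.1 380.9   8.2] 0.8
shorttop [442.1 282.1  47.3] 0.2
shortflange [442.6 281.1   7.7] 1.8
tall: top@84 [429.6 381.6  84. ] flange@9 [429.5 380.7   9. ] side [428.7 381.8  84. ]
cab corner side bottom front [510.2 125.3   0. ]
rear [708.6 134.1   0. ]
```

```bash
python3 - <<'E'
from h import *
import pickle
T=pickle.load(open("top.pkl","rb"));S=pickle.load(open("side.pkl","rb"))
tc=lambda u,v:((u+.5)/4-.5+230,(v+.5)/4-.5+115)
sc=lambda u,v:((u+.5)/3.6-.5+185,(v+.5)/3.6-.5+90)
Z=R.from_euler("z",2,degrees=True)
o=np.array([618,-80,0.])
for n,a,b in(("in",tc(94,231),sc(174,424)),("out",tc(517,231),sc(230,220))):
    p,r=tri(T,a,S,b);print(n,p.round(1),r.round(1),"cab",Z.inv().apply(p-o).round(1))
# predicted corners
for n,p in(("FL",(-100,210,0)),("RL",(100,210,0)),("lampL",(20,210,300)),("lampR",(20,-210,300))):
    w=Z.apply(p)+o; print(n,w.round(1),"T",((proj(T,w)-[230,115]+.5)*4-.5).round(0),"S",((proj(S,w)-[185,90]+.5)*3.6-.5).round(0))
n_=np.array([-.479,0,.878])
for nm,y,h in(("inpull",185,20),("outpull",-185,42)):
    w=np.array([0,y,104])+h*n_; print(nm,w,(Z.apply(w)+o).round(1))
E
```

```text
in [605.3  91.4 117.5] 0.7 cab [ -6.7 171.7 117.5]
out [ 608.5 -222.1  137.8] 1.0 cab [ -14.4 -141.7  137.8]
FL [510.7 126.4   0. ] T [ 50. 374.] S [290. 581.]
RL [710.6 133.4   0. ] T [ 48. 134.] S [ 40. 567.]
lampL [630.7 130.6 300. ] T [ 32. 136.] S [117. 234.]
lampR [ 645.3 -289.2  300. ] T [674. 129.] S [197.  29.]
inpull [ -9.58 185.   121.56] [602.  104.6 121.6]
outpull [ -20.118 -185.     140.876] [ 604.4 -265.6  140.9]
```

arm_command([
  [[0,0,-0.05,0,0.085],[0,0,-0.05,0,0.085],[0,0,-0.05,0,0.085],[0,0,-0.05,0,0.085],[0.03,-0.037,0,0,0.085],[0.03,-0.037,0,0,0.085],[0.03,-0.037,0,0,0.085],[0.03,-0.037,0,0,0.085],[0.03,-0.037,0,0,0.085],[0.03,-0.037,0,0,0.085],[0.03,-0.037,0,0,0.085],[0.03,-0.037,0,0,0.085]],
])

```text
time_s: 1.3
tcp_pos: [291.9, -190.4, 431.1]
ee_rot: [0.993, 0.115, 0.0, -0.0]
ft_force: [1.2, -0.3, 0.3]
finger_gap: 85.2
grip_force: 0.0
```

arm_command([
  [[0.03,-0.037,0,0,0.085],[0.03,-0.037,0,0,0.085],[0.03,-0.037,0,0,0.085],[0.03,-0.037,0,0,0.085],[0.03,-0.037,0,0,0.085],[0,0,0,0.098,0.085],[0,0,0,0.098,0.085],[0,0,0,0,0.085]],
])

```text
time_s: 2.1
tcp_pos: [395.3, 22.8, 430.9]
ee_rot: [1.0, 0.018, -0.001, -0.0]
ft_force: [-0.5, 0.0, -0.1]
finger_gap: 85.1
grip_force: 0.0
```

Now reach outwards (tool x ≈ world x) until the arm saturates and see whether the tool leans.

arm_command([
  [[0.05,0,0,0,0.03],[0.05,0,0,0,0.03],[0.05,0,0,0,0.03],[0.05,0,0,0,0.03],[0.05,0,0,0,0.03],[0.05,0,0,0,0.03],[0.05,0,0,0,0.03],[0.05,0,0,0,0.03],[0.05,0,0,0,0.03],[0.05,0,0,0,0.03]],
])

```text
time_s: 3.1
tcp_pos: [823.8, 34.7, 385.0]
ee_rot: [1.0, 0.018, 0.025, -0.001]
ft_force: [-0.2, 0.4, 0.6]
finger_gap: 30.1
grip_force: 0.0
```

```bash
python3 - <<'E'
from bench import ctrl
o=ctrl.observe();print(o["joints"].round(3),o["tcp_pos"].round(1),o["ee_rot"].round(4))
E
```

```text
[-0.096  0.849  0.19   0.01   2.052  1.443] [823.8  34.7 385. ] [ 0.9995  0.0181  0.0255 -0.0013]
```

arm_command([
  [[0.05,0,0,0,0.03],[0.05,0,0,0,0.03],[0.05,0,0,0,0.03],[0.05,0,0,0,0.03]],
])

```text
time_s: 3.5
tcp_pos: [900.8, 36.4, 338.6]
ee_rot: [0.996, 0.018, 0.091, -0.002]
ft_force: [-0.1, 0.1, -0.1]
finger_gap: 29.9
grip_force: 0.0
```

arm_command([
  [[0.035,0,-0.035,0,0.03],[0.035,0,-0.035,0,0.03],[0.035,0,-0.035,0,0.03],[0.035,0,-0.035,0,0.03]],
])

```text
time_s: 3.9
tcp_pos: [889.1, 36.3, 439.8]
ee_rot: [0.988, 0.017, 0.155, -0.004]
ft_force: [0.8, -0.1, 0.4]
finger_gap: 30.5
grip_force: 0.0
```

```bash
python3 - <<'E'
from bench import ctrl
o=ctrl.observe();print(o["joints"].round(3),o["tcp_pos"].round(1),o["ee_rot"].round(4))
E
```

```text
[-0.101  0.802  0.187  0.045  1.843  1.453] [889.1  36.3 439.8] [ 0.9877  0.0174  0.1554 -0.0036]
```

arm_command([
  [[0.045,0,-0.02,0,0.03],[0.045,0,-0.02,0,0.03],[0.045,0,-0.02,0,0.03],[0.045,0,-0.02,0,0.03],[0.045,0,-0.02,0,0.03]],
])

```text
time_s: 4.4
tcp_pos: [916.3, 36.2, 498.1]
ee_rot: [0.971, 0.017, 0.236, -0.006]
ft_force: [-1.1, 0.8, -0.5]
finger_gap: 29.9
grip_force: 0.0
```

```bash
python3 - <<'E'
from bench import ctrl
o=ctrl.observe();print(o["joints"].round(3),o["tcp_pos"].round(1),o["ee_rot"].round(4))
E
```

```text
[-0.108  0.755  0.188  0.07   1.726  1.455] [916.3  36.2 498.1] [ 0.9715  0.0169  0.2365 -0.0058]
```

arm_command([
  [[0.045,0,-0.02,0,0.03],[0.045,0,-0.02,0,0.03],[0.045,0,-0.02,0,0.03],[0.045,0,-0.02,0,0.03],[0,0,0,0,0.03]],
])

```text
time_s: 4.9
tcp_pos: [920.3, 35.7, 569.3]
ee_rot: [0.953, 0.017, 0.303, -0.007]
ft_force: [0.9, -0.1, -0.1]
finger_gap: 30.0
grip_force: 0.0
```

```bash
cat >> h.py <<'E'
n_=np.array([-.479,0,.878]); ZC=R.from_euler("z",2,degrees=True); OC=np.array([620,-80,0.])
def cab(p): return ZC.apply(p)+OC
def state(*targets):
    from bench import ctrl
    o=ctrl.observe(); q=R.from_quat(o["ee_rot"]); p=o["tcp_pos"]
    print("t",round(o["time_s"],2),"tcp",p.round(1),"cab",ZC.inv().apply(p-OC).round(1),"F",o["ft_force"].round(1),"gap",round(o["finger_gap"],1),"J",o["joints"].round(2))
    print("tool axes",q.as_matrix().T.round(3).tolist())
    for t in targets:
        d=np.array(t)-p; print(" target",np.round(t,1)," tool delta",q.inv().apply(d).round(1)," norm",np.linalg.norm(d).round(1)); p=np.array(t)
E
python3 - <<'E'
from h import *
i=np.array([0,-141.7,104])+30*n_   # outer door surface+4mm
state(cab([-150,-142,330]),cab(np.array([0,-142,104])+75*n_),cab(i))
E
```

```text
t 4.9 tcp [920.3  35.7 569.3] cab [304.2 105.2 569.3] F [ 0.9 -0.1 -0.1] gap 30.0 J [-0.12  0.69  0.19  0.09  1.65  1.45]
tool axes [[0.815, 0.027, 0.578], [0.036, -0.999, -0.003], [0.578, 0.023, -0.816]]
 target [ 475.  -227.1  330. ]  tool delta [-508.7  247.5  -68.2]  norm 569.8
 target [ 589.1 -223.2  169.8]  tool delta [  0.4   0.6 196.6]  norm 196.6
 target [ 610.6 -222.1  130.3]  tool delta [-5.3 -0.2 44.7]  norm 45.0
```

arm_command([
  [[-0.042,0.021,-0.006,0,0.03],[-0.042,0.021,-0.006,0,0.03],[-0.042,0.021,-0.006,0,0.03],[-0.042,0.021,-0.006,0,0.03],[-0.042,0.021,-0.006,0,0.03],[-0.042,0.021,-0.006,0,0.03],[-0.042,0.021,-0.006,0,0.03],[-0.042,0.021,-0.006,0,0.03],[-0.042,0.021,-0.006,0,0.03],[-0.042,0.021,-0.006,0,0.03],[-0.042,0.02,-0.006,0,0.03],[-0.042,0.02,0,0,0.03]],
])

```text
time_s: 6.1
tcp_pos: [500.9, -220.0, 341.8]
ee_rot: [0.953, 0.018, 0.301, -0.006]
ft_force: [0.7, -0.6, 0.6]
finger_gap: 30.2
grip_force: 0.0
```

```bash
python3 - <<'E'
from h import *
i=np.array([0,-141.7,104])+30*n_
state(cab(np.array([0,-142,104])+75*n_),cab(i))
E
```

```text
t 6.1 tcp [ 500.9 -220.   341.8] cab [-123.9 -135.7  341.8] F [ 0.7 -0.6  0.6] gap 30.2 J [-0.95 -0.1   1.82  0.56  1.13  0.41]
tool axes [[0.818, 0.03, 0.574], [0.037, -0.999, -0.001], [0.574, 0.023, -0.819]]
 target [ 589.1 -223.2  169.8]  tool delta [-26.7   6.7 191.3]  norm 193.3
 target [ 610.6 -222.1  130.3]  tool delta [-5.  -0.2 44.7]  norm 45.0
```

arm_command([
  [[-0.007,0.002,0.048,0,0.03],[-0.007,0.002,0.048,0,0.03],[-0.007,0.002,0.048,0,0.03],[-0.006,0.001,0.047,0,0.03],[-0.003,0,0.02,0,0.03],[0,0,0,0,0.03]],
])

```text
time_s: 6.7
tcp_pos: [598.0, -220.6, 147.6]
ee_rot: [0.954, 0.017, 0.298, -0.01]
ft_force: [0.0, 0.5, 0.4]
finger_gap: 30.1
grip_force: 0.0
```

```bash
python3 - <<'E'
from h import *
from bench import capture
i=np.array([0,-141.7,104])+30*n_
state(cab(i))
S=capture("side");T=capture("top")
a=cv2.resize(S["pixels"][90:225,185:285,::-1],None,fx=4,fy=4,interpolation=cv2.INTER_CUBIC)
b=cv2.resize(T["pixels"][130:210,320:400,::-1],None,fx=5,fy=5,interpolation=cv2.INTER_CUBIC)
o=np.zeros((540,800,3),np.uint8);o[:,:400]=a;o[:400,400:]=b
cv2.imwrite("pics/c1.png",o)
E
```

```text
t 6.7 tcp [ 598.  -220.6  147.6] cab [ -26.9 -139.7  147.6] F [0.  0.5 0.4] gap 30.1 J [-0.77  0.26  1.94  0.76  0.65  0.21]
tool axes [[0.822, 0.027, 0.569], [0.038, -0.999, -0.008], [0.568, 0.029, -0.822]]
 target [ 610.6 -222.1  130.3]  tool delta [ 0.4  2.2 21.3]  norm 21.4
```

View pics/c1.png

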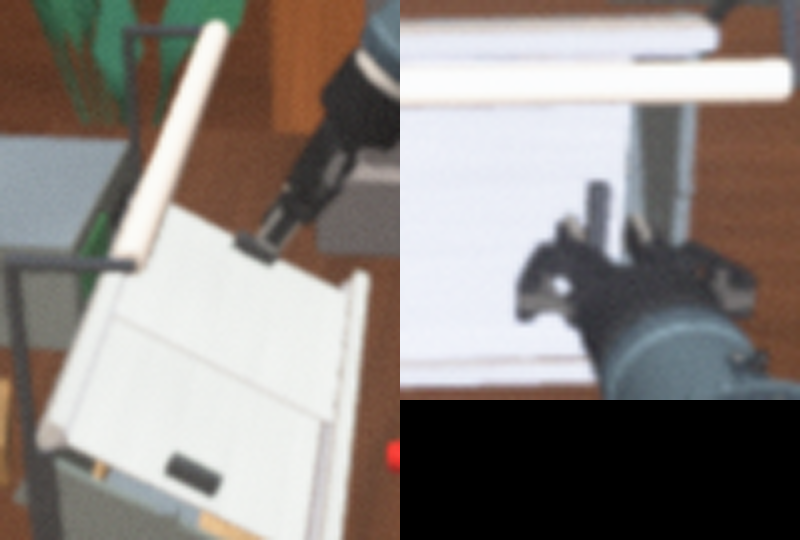

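Fingers (tips at about (570,230) and (635,232) in the right crop) straddle the outer bar at (598,213). Now I go down and push home.

arm_command([
  [[0,0.001,0.011,0,0.03],[0,0.001,0.009,0,0.03],[0,0,0,0,0.02],[0,0,0,0,0.02],[0,0.01,0,0,0.02],[0,0.01,0,0,0.02],[0,0.01,0,0,0.02]],
])

```text
time_s: 7.5
tcp_pos: [611.4, -254.6, 135.3]
ee_rot: [0.954, 0.017, 0.3, -0.007]
ft_force: [-0.4, 2.4, 0.3]
finger_gap: 20.0
grip_force: 1.0
```

```bash
python3 - <<'E'
from h import *
state(cab(np.array([0,-187,104])+30*n_))
E
```

```text
t 7.5 tcp [ 611.4 -254.6  135.3] cab [ -14.7 -174.2  135.3] F [-0.4  2.4  0.3] gap 20.0 J [-0.8   0.32  1.89  0.79  0.65  0.16]
tool axes [[0.819, 0.029, 0.573], [0.037, -0.999, -0.003], [0.573, 0.024, -0.819]]
 target [ 612.2 -267.4  130.3]  tool delta [-2.6 12.9  4.1]  norm 13.8
```

arm_command([
  [[0,0.006,0,0,0.02],[0,0.005,0,0,0.02],[0,0,0,0,0.02]],
])

```text
time_s: 7.8
tcp_pos: [612.1, -266.3, 135.3]
ee_rot: [0.954, 0.017, 0.301, -0.006]
ft_force: [-0.5, 0.1, 0.1]
finger_gap: 19.8
grip_force: 0.0
```

arm_command([
  [[0,0.003,0,0,0.02],[0,0.002,0,0,0.02],[0,0,0,0,0.02]],
])

```text
time_s: 8.1
tcp_pos: [612.0, -267.7, 134.9]
ee_rot: [0.954, 0.018, 0.3, -0.009]
ft_force: [-1.0, 5.1, 2.8]
finger_gap: 20.0
grip_force: 2.8
```

arm_command([
  [[0,0.003,0,0,0.02],[0,0,0,0,0.02]],
])

```text
time_s: 8.3
tcp_pos: [612.0, -267.9, 134.9]
ee_rot: [0.954, 0.019, 0.3, -0.011]
ft_force: [-3.4, 12.5, 7.5]
finger_gap: 19.9
grip_force: 6.2
```

```bash
python3 - <<'E'
from h import *
q=np.array([0,171.7,104])
state(cab(q+[0,-358,0]+30*n_),cab(q+[0,-358,0]+80*n_),cab(q+90*n_),cab(q+30*n_),cab(q+8.5*n_))
E
```

```text
t 8.3 tcp [ 612.  -267.9  134.9] cab [ -14.5 -187.5  134.9] F [-3.4 12.5  7.5] gap 19.9 J [-0.82  0.34  1.87  0.78  0.68  0.15]
tool axes [[0.819, 0.029, 0.573], [0.043, -0.999, -0.01], [0.572, 0.033, -0.82]]
 target [ 612.1 -266.7  130.3]  tool delta [-2.5 -1.1  3.8]  norm 4.7
 target [ 588.2 -267.5  174.2]  tool delta [  5.5  -0.6 -49.7]  norm 50.0
 target [570.9  90.1 183. ]  tool delta [   1.3 -358.1   -5.3]  norm 358.1
 target [599.6  91.1 130.3]  tool delta [-6.6  0.8 59.6]  norm 60.0
 target [609.9  91.5 111.5]  tool delta [-2.4  0.3 21.4]  norm 21.5
```

arm_command([
  [[0,-0.005,0,0,0.022],[0,-0.002,-0.02,0,0.03],[0,0,-0.03,0,0.03],[0,-0.05,0,0,0.03],[0,-0.05,0,0,0.03],[0,-0.05,0,0,0.03],[0,-0.05,0,0,0.03],[0,-0.05,0,0,0.03],[0,-0.05,0,0,0.03],[0,-0.05,0,0,0.03],[0,0,0,0,0.03]],
])

```text
time_s: 9.4
tcp_pos: [569.7, 74.8, 176.8]
ee_rot: [0.954, 0.02, 0.299, -0.008]
ft_force: [0.3, -0.4, -0.5]
finger_gap: 30.5
grip_force: 0.0
```

```bash
python3 - <<'E'
from h import *
q=np.array([0,171.7,104])
state(cab(q+35*n_),cab(q+8.5*n_))
E
```

```text
t 9.4 tcp [569.7  74.8 176.8] cab [-44.9 156.5 176.8] F [ 0.3 -0.4 -0.5] gap 30.5 J [-0.13  0.07  2.09  0.26  0.39  1.19]
tool axes [[0.82, 0.033, 0.571], [0.043, -0.999, -0.004], [0.571, 0.028, -0.821]]
 target [597.3  91.  134.7]  tool delta [ -0.9 -14.9  50.7]  norm 52.9
 target [609.9  91.5 111.5]  tool delta [-2.9  0.2 26.3]  norm 26.5
```

arm_command([
  [[0,-0.008,0.024,0,0.03],[0,-0.007,0.024,0,0.03],[-0.001,0,0.012,0,0.03],[0,0,0,0,0.03]],
])

```text
time_s: 9.8
tcp_pos: [603.4, 85.2, 125.0]
ee_rot: [0.954, 0.017, 0.298, -0.007]
ft_force: [-0.0, 0.0, 0.1]
finger_gap: 30.1
grip_force: 0.0
```

```bash
python3 - <<'E'
from h import *
from bench import capture
q=np.array([0,171.7,104])
state(cab(q+8.5*n_))
S=capture("side");T=capture("top")
a=cv2.resize(S["pixels"][90:225,185:285,::-1],None,fx=4,fy=4,interpolation=cv2.INTER_CUBIC)
b=cv2.resize(T["pixels"][130:210,220:300,::-1],None,fx=5,fy=5,interpolation=cv2.INTER_CUBIC)
o=np.zeros((540,800,3),np.uint8);o[:,:400]=a;o[:400,400:]=b
cv2.imwrite("pics/c2.png",o)
E
```

```text
t 9.8 tcp [603.4  85.2 125. ] cab [-10.8 165.7 125. ] F [-0.   0.   0.1] gap 30.1 J [-0.08  0.22  2.08  0.29  0.26  1.2 ]
tool axes [[0.822, 0.028, 0.569], [0.036, -0.999, -0.003], [0.568, 0.023, -0.823]]
 target [609.9  91.5 111.5]  tool delta [-2.2 -6.  15. ]  norm 16.3
```

View pics/c2.png

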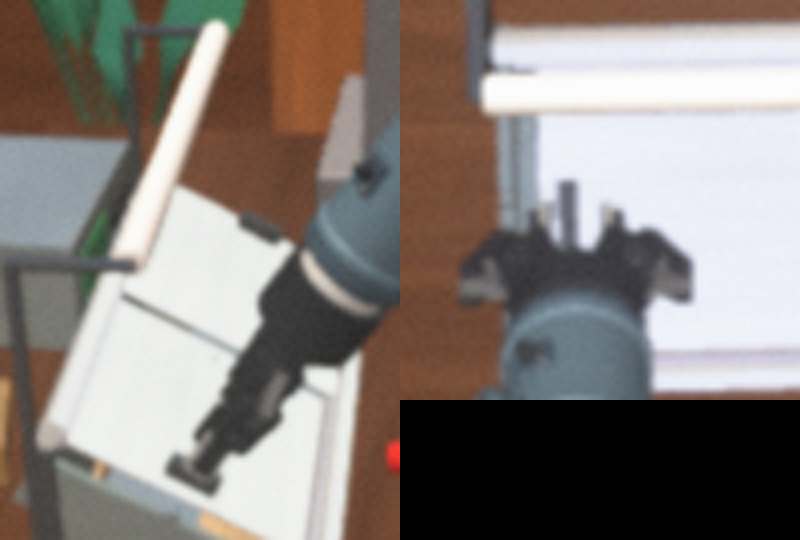

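Fingertips are at (543,212) and (610,210) and the bar at (568,215), so a 5 mm shift left is still needed. I go in slightly upslope to keep joint 5 off its limit.

arm_command([
  [[0.008,-0.005,0,0,0.03],[0,0,0.008,0,0.03],[0,0,0.007,0,0.03],[0,0,0,0,0.022],[0,0,0,0,0.022]],
])

```text
time_s: 10.4
tcp_pos: [618.2, 91.3, 118.5]
ee_rot: [0.954, 0.017, 0.299, -0.007]
ft_force: [-0.0, 0.4, -0.7]
finger_gap: 22.1
grip_force: 0.0
```

```bash
python3 - <<'E'
from h import *
q=np.array([0,171.7,104])
state(cab(q+8.5*n_+np.array([8.8,0,4.8])))
E
```

```text
t 10.4 tcp [618.2  91.3 118.5] cab [  4.1 171.2 118.5] F [-0.   0.4 -0.7] gap 22.1 J [-0.07  0.25  2.05  0.26  0.24  1.24]
tool axes [[0.821, 0.028, 0.57], [0.036, -0.999, -0.003], [0.57, 0.023, -0.822]]
 target [618.7  91.8 116.3]  tool delta [-0.8 -0.4  2.2]  norm 2.4
```

arm_command([
  [[0,0.01,0,0,0.022],[0,0.018,0,0,0.022],[0,0.018,0,0,0.022],[0,0.018,0,0,0.022],[0,0.018,0,0,0.022],[0,0.018,0,0,0.022],[0,0.01,0,0,0.022],[0,0.008,0,0,0.022],[0,0,0,0,0.022]],
])

```text
time_s: 11.3
tcp_pos: [623.1, -27.5, 119.0]
ee_rot: [0.954, 0.016, 0.299, -0.007]
ft_force: [-0.3, 0.5, -0.4]
finger_gap: 22.1
grip_force: 0.0
```

```bash
python3 - <<'E'
from h import *
q=np.array([0,45-5,104])
state(cab(q+8.5*n_+np.array([8.8,0,4.8])))
E
```

```text
t 11.3 tcp [623.1 -27.5 119. ] cab [  4.9  52.4 119. ] F [-0.3  0.5 -0.4] gap 22.1 J [-0.35  0.25  2.06  0.7   0.34  0.58]
tool axes [[0.82, 0.027, 0.571], [0.035, -0.999, -0.003], [0.571, 0.022, -0.821]]
 target [623.3 -39.9 116.3]  tool delta [-1.7 12.4  2.1]  norm 12.7
```

arm_command([
  [[0,0.006,0,0,0.022],[0,0.006,0,0,0.022],[0,0,0,0,0.022]],
])

```text
time_s: 11.6
tcp_pos: [623.0, -38.0, 118.6]
ee_rot: [0.954, 0.017, 0.299, -0.008]
ft_force: [-0.0, 3.8, 1.9]
finger_gap: 22.0
grip_force: 1.5
```

arm_command([
  [[0,0.003,0,0,0.022],[0,0.002,0,0,0.022],[0,0,0,0,0.022]],
])

```text
time_s: 11.9
tcp_pos: [622.9, -38.4, 118.6]
ee_rot: [0.954, 0.019, 0.298, -0.011]
ft_force: [5.2, 18.8, 3.6]
finger_gap: 22.2
grip_force: 9.6
```

```bash
python3 - <<'E'
from h import *
z=np.array([.571,.022,-.821]);
from bench import ctrl
p=ctrl.observe()["tcp_pos"]
L=np.array([429.4,381.2,62.])
g=L+19*z
state(p+[0,4,0]-45*z,p+[-60,10,0]-130*z,g-[0,0,-90]-100*z,g-70*z,g)
E
```

```text
t 11.9 tcp [622.9 -38.4 118.6] cab [  4.4  41.5 118.6] F [ 5.2 18.8  3.6] gap 22.2 J [-0.38  0.25  2.05  0.74  0.37  0.52]
tool axes [[0.822, 0.029, 0.569], [0.042, -0.999, -0.01], [0.569, 0.032, -0.822]]
 target [597.2 -35.3 155.5]  tool delta [  0.   -4.5 -44.9]  norm 45.1
 target [488.7 -31.2 225.3]  tool delta [ -49.3   -9.4 -118.9]  norm 129.1
 target [383.1 379.4 218.5]  tool delta [ -78.6 -414.6  -41.1]  norm 424.0
 target [400.3 380.1 103.9]  tool delta [-51.2   1.2 104. ]  norm 115.9
 target [440.2 381.6  46.4]  tool delta [ 0.2  0.7 70. ]  norm 70.0
```

arm_command([
  [[0,-0.006,0,0,0.026],[0,0,-0.02,0,0.03],[0,0,-0.025,0,0.04],[-0.016,-0.003,-0.04,0,0.06],[-0.016,-0.003,-0.04,0,0.07],[-0.016,-0.003,-0.04,0,0.07],[-0.009,-0.046,-0.005,0,0.07],[-0.009,-0.046,-0.005,0,0.07],[-0.009,-0.046,-0.005,0,0.07],[-0.009,-0.046,-0.005,0,0.07],[-0.009,-0.046,-0.005,0,0.07],[-0.009,-0.046,-0.005,0,0.07]],
])

```text
time_s: 13.1
tcp_pos: [432.0, 185.6, 220.7]
ee_rot: [0.956, 0.016, 0.294, -0.006]
ft_force: [0.4, -0.5, 0.2]
finger_gap: 70.2
grip_force: 0.0
```

arm_command([
  [[-0.009,-0.046,-0.005,0,0.07],[-0.009,-0.046,-0.005,0,0.07],[-0.008,-0.046,-0.003,0,0.07],[0,0,0,0,0.07]],
])

```text
time_s: 13.5
tcp_pos: [399.4, 318.7, 216.7]
ee_rot: [0.956, 0.021, 0.292, -0.009]
ft_force: [0.8, 0.2, 0.8]
finger_gap: 70.1
grip_force: 0.0
```

```bash
python3 - <<'E'
from h import *
z=np.array([.571,.022,-.821]);
L=np.array([429.4,381.2,62.])
g=L+19*z
state(g-70*z,g)
E
```

```text
t 13.5 tcp [399.4 318.7 216.7] cab [-206.5  406.1  216.7] F [0.8 0.2 0.8] gap 70.1 J [ 0.69 -0.    2.04 -0.55  0.68  2.57]
tool axes [[0.828, 0.034, 0.559], [0.045, -0.999, -0.005], [0.559, 0.029, -0.829]]
 target [400.3 380.1 103.9]  tool delta [-60.3 -60.8  95.8]  norm 128.4
 target [440.2 381.6  46.4]  tool delta [ 1.   0.5 70. ]  norm 70.0
```

arm_command([
  [[-0.03,-0.03,0.01,0,0.07],[-0.03,-0.03,0.01,0,0.07],[0,0,0.038,0,0.07],[0,0,0.037,0,0.07],[0,0,0,0,0.07]],
])

```text
time_s: 14.0
tcp_pos: [401.8, 370.6, 99.9]
ee_rot: [0.957, 0.017, 0.289, -0.004]
ft_force: [-0.3, -0.9, -1.1]
finger_gap: 70.1
grip_force: 0.0
```

```bash
python3 - <<'E'
from h import *
from bench import capture
z=np.array([.571,.022,-.821]);
L=np.array([429.4,381.2,62.])
g=L+19*z
state(g)
S=capture("side");T=capture("top")
a=cv2.resize(S["pixels"][225:375,240:340,::-1],None,fx=4,fy=4,interpolation=cv2.INTER_CUBIC)
b=cv2.resize(T["pixels"][190:280,115:215,::-1],None,fx=4,fy=4,interpolation=cv2.INTER_CUBIC)
o=np.zeros((600,800,3),np.uint8);o[:,:400]=a;o[:360,400:]=b
cv2.imwrite("pics/c3.png",o)
E
```

```text
t 14.0 tcp [401.8 370.6  99.9] cab [-202.4  458.    99.9] F [-0.3 -0.9 -1.1] gap 70.1 J [ 0.79  0.27  2.08 -0.89  0.51  3.05]
tool axes [[0.832, 0.03, 0.553], [0.035, -0.999, 0.003], [0.553, 0.017, -0.833]]
 target [440.2 381.6  46.4]  tool delta [ 2.7 -9.8 66. ]  norm 66.8
```

View pics/c3.png

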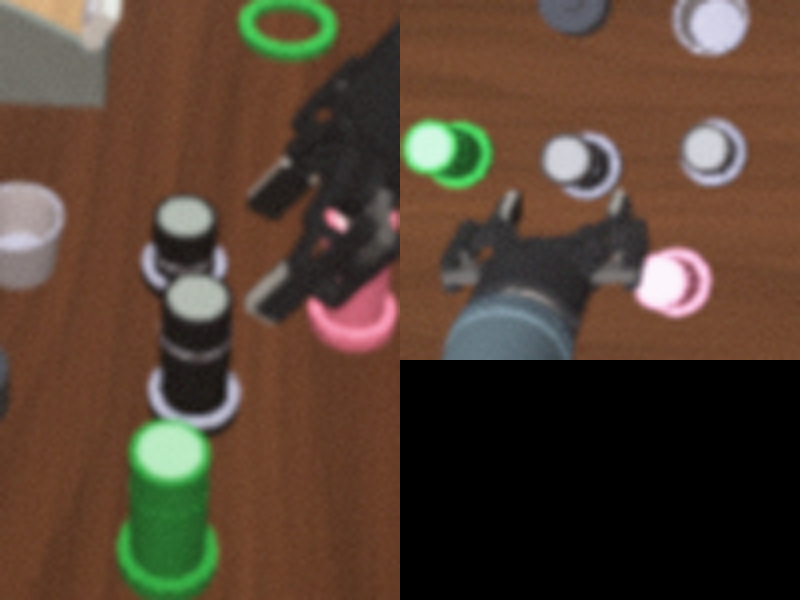

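Top crop: lens top is at (566,158), finger tips at (511,205) and (620,203). The fingers are nearly in line with the lens. Joint 6 is near its limit, so I back off and make the half turn (same grasp).

arm_command([
  [[0,0,-0.045,0,0.07],[0,0,-0.045,0,0.07],[0,0,0,-0.1496,0.07],[0,0,0,-0.1496,0.07],[0,0,0,-0.1496,0.07],[0,0,0,-0.1496,0.07],[0,0,0,-0.1496,0.07],[0,0,0,-0.1496,0.07],[0,0,0,-0.1496,0.07],[0,0,0,-0.1496,0.07],[0,0,0,-0.1496,0.07],[0,0,0,-0.1496,0.07]],
])

```text
time_s: 15.3
tcp_pos: [351.9, 370.5, 181.2]
ee_rot: [0.688, 0.664, 0.219, 0.194]
ft_force: [-0.0, -0.5, 0.2]
finger_gap: 70.2
grip_force: 0.0
```

arm_command([
  [[0,0,0,-0.1496,0.07],[0,0,0,-0.1496,0.07],[0,0,0,-0.1496,0.07],[0,0,0,-0.1496,0.07],[0,0,0,-0.1496,0.07],[0,0,0,-0.1496,0.07],[0,0,0,-0.1496,0.07],[0,0,0,-0.1496,0.07],[0,0,0,-0.1496,0.07],[0,0,0,-0.1496,0.07],[0,0,0,-0.1496,0.07],[0,0,0,0,0.07]],
])

```text
time_s: 16.5
tcp_pos: [351.9, 370.5, 181.0]
ee_rot: [-0.017, 0.956, 0.007, 0.292]
ft_force: [0.2, -0.5, 0.6]
finger_gap: 70.0
grip_force: 0.0
```

```bash
python3 - <<'E'
from h import *
import pickle
T=pickle.load(open("top.pkl","rb"))
# earlier view check: TCP (401.8,370.6,~105) in crop c3
for z in(100,110): print((proj(T,[401.8,370.6,z])-[115,190]+.5)*4+[400,0])
z=np.array([.553,.017,-.833]);
L=np.array([429.4,381.2,62.]); g=L+19*z
state(g-60*z,g)
E
```

```text
[573.65968516 195.58145071]
[570.65260169 194.83866417]
t 16.5 tcp [351.9 370.5 181. ] cab [-252.2  459.6  181. ] F [ 0.2 -0.5  0.6] gap 70.0 J [ 0.88  0.09  2.04 -0.7   0.71 -0.25]
tool axes [[-0.828, -0.027, -0.559], [-0.036, 0.999, 0.004], [0.559, 0.023, -0.829]]
 target [406.7 380.5  96.2]  tool delta [  1.8   7.7 101.2]  norm 101.5
 target [439.9 381.5  46.2]  tool delta [ 0.4 -0.4 60. ]  norm 60.0
```

arm_command([
  [[0.001,0.006,0.045,0,0.07],[0.001,0,0.05,0,0.07],[0,0,0.03,0,0.07],[0,0,0.02,0,0.07],[0,0,0,0,0.07]],
])

```text
time_s: 17.0
tcp_pos: [431.5, 378.4, 56.3]
ee_rot: [-0.014, 0.957, 0.006, 0.291]
ft_force: [-0.1, 0.1, 0.1]
finger_gap: 70.2
grip_force: 0.0
```

```bash
python3 - <<'E'
from h import *
from bench import capture
z=np.array([.559,.023,-.829]);
L=np.array([429.4,381.2,62.]); g=L+19*z
state(g)
S=capture("side");T=capture("top")
a=cv2.resize(S["pixels"][250:350,250:350,::-1],None,fx=4,fy=4,interpolation=cv2.INTER_CUBIC)
b=cv2.resize(T["pixels"][200:260,125:205,::-1],None,fx=5,fy=5,interpolation=cv2.INTER_CUBIC)
o=np.zeros((400,800,3),np.uint8);o[:,:400]=a;o[:300,400:]=b
cv2.imwrite("pics/c4.png",o)
E
```

```text
t 17.0 tcp [431.5 378.4  56.3] cab [-172.4  464.7   56.3] F [-0.1  0.1  0.1] gap 70.2 J [ 0.75  0.38  2.07 -1.06  0.43  0.08]
tool axes [[-0.83, -0.024, -0.557], [-0.03, 1.0, 0.002], [0.556, 0.019, -0.831]]
 target [440.  381.6  46.2]  tool delta [-1.6  2.9 13.2]  norm 13.6
```

View pics/c4.png

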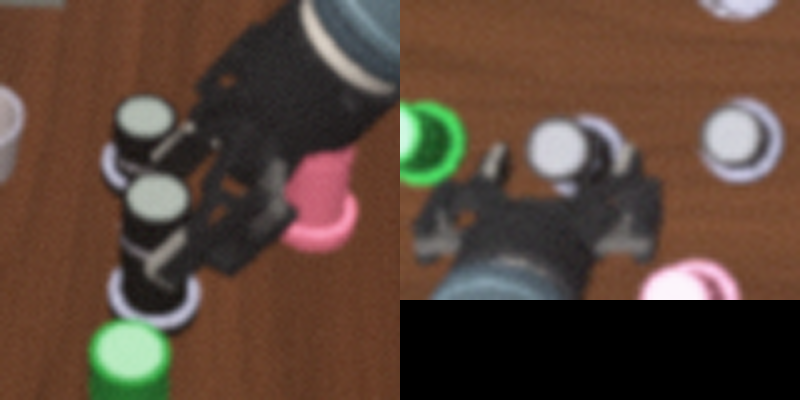

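The fingers straddle the barrel: right crop tips at (495,160) and (626,155), lens top at (557,148). I advance 12 mm and close.

arm_command([
  [[-0.001,0.001,0.012,0,0.07],[0,0,0,0,0.055],[0,0,0,0,0.045],[0,0,0,0,0.03],[0,0,0,0,0.03],[0,0,0,0,0.03]],
])

```text
time_s: 17.7
tcp_pos: [438.1, 381.3, 49.7]
ee_rot: [-0.016, 0.956, 0.007, 0.292]
ft_force: [-2.9, -1.6, 5.6]
finger_gap: 38.8
grip_force: 59.4
```

arm_command([
  [[0.005,0,-0.008,0,0.03],[0,0,0,0,0.03]],
])

```text
time_s: 17.9
tcp_pos: [428.2, 380.5, 52.3]
ee_rot: [-0.017, 0.956, 0.006, 0.291]
ft_force: [0.5, -1.0, -2.5]
finger_gap: 38.6
grip_force: 60.3
```

```bash
python3 - <<'E'
from h import *
state([435,380,150])
E
```

```text
t 17.9 tcp [428.2 380.5  52.3] cab [-175.6  466.9   52.3] F [ 0.5 -1.  -2.5] gap 38.6 J [ 0.76  0.39  2.07 -1.08  0.43  0.11]
tool axes [[-0.83, -0.028, -0.558], [-0.036, 0.999, 0.002], [0.557, 0.022, -0.83]]
 target [435 380 150]  tool delta [-60.1  -0.5 -77.3]  norm 97.9
```

arm_command([
  [[-0.014,0,-0.021,0,0.03],[-0.028,0,-0.042,0,0.03],[-0.028,0,-0.042,0,0.03],[-0.028,0,-0.042,0,0.03],[-0.02,0,-0.03,0,0.03],[0,0,0,0,0.03]],
])

```text
time_s: 18.5
tcp_pos: [430.6, 382.5, 270.8]
ee_rot: [-0.016, 0.955, 0.01, 0.296]
ft_force: [1.6, 1.1, -1.2]
finger_gap: 38.9
grip_force: 60.7
```

```bash
python3 - <<'E'
from h import *
from bench import capture
state()
S=capture("side");T=capture("top")
a=cv2.resize(S["pixels"][180:330,230:350,::-1],None,fx=4,fy=4,interpolation=cv2.INTER_CUBIC)
b=cv2.resize(T["pixels"][190:260,125:205,::-1],None,fx=4,fy=4,interpolation=cv2.INTER_CUBIC)
o=np.zeros((600,800,3),np.uint8);o[:,:480]=a;o[:280,480:]=b
cv2.imwrite("pics/c5.png",o)
E
```

```text
t 18.5 tcp [430.6 382.5 270.8] cab [-173.2  468.8  270.8] F [ 1.6  1.1 -1.2] gap 38.9 J [ 0.76  0.07  1.82 -0.52  0.84 -0.57]
tool axes [[-0.824, -0.024, -0.566], [-0.036, 0.999, 0.01], [0.565, 0.029, -0.825]]
```

View pics/c5.png

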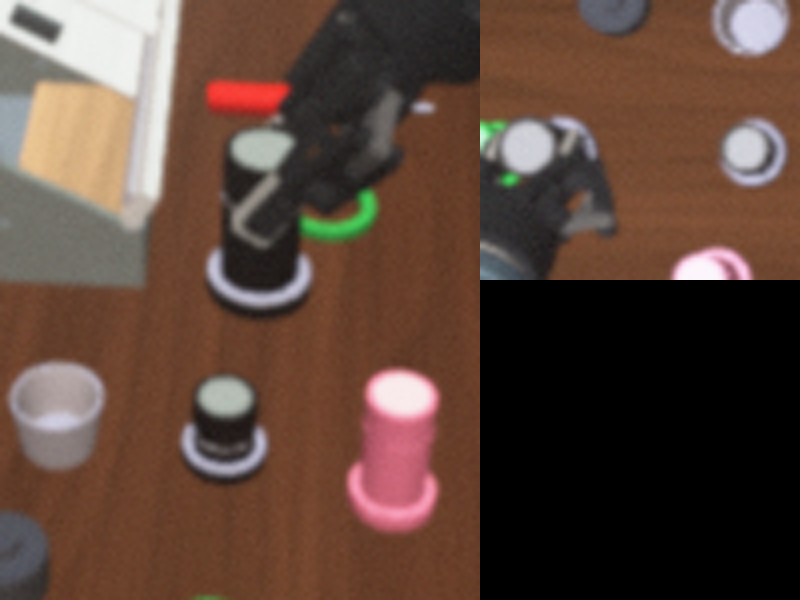

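The lens is held upright: side crop top disc at (263,149), flange centre at (259,275). Top crop disc at (526,146).

```bash
python3 - <<'E'
from h import *
import pickle
T=pickle.load(open("top.pkl","rb"));S=pickle.load(open("side.pkl","rb"))
sp=lambda u,v:((u+.5)/4-.5+230,(v+.5)/4-.5+180)
tp=lambda u,v:((u-480+.5)/4-.5+125,(v+.5)/4-.5+190)
top,r=tri(T,tp(526,146),S,sp(263,149));print("top",top.round(1),r.round(1))
fl,r=tri(T,tp(570,158),S,sp(259,273));print("flange rough",fl.round(1),r)
e,d=ray(S,*sp(259,275)); s=(top[1]-e[1])/d[1];print("flange centre at same y",(e+d*s).round(1))
p=np.array([430.6,382.5,270.8]);print("top-tcp",(top-p).round(1))
B=cab([43.5,130,20]); print("bay",B)
off=np.array([top[0]-p[0],top[1]-p[1],0])
t=np.array([B[0]-off[0],B[1]-off[1],49.7+20]); print("tcp place",t)
state([t[0]-110,t[1],t[2]+190],[t[0]-50,t[1],t[2]+95],t+[0,0,20],t+[0,0,3])
E
```

```text
top [421.9 381.4 304.8] 1.1
flange rough [421.1 373.8 222.2] 1.8138831549616696
flange centre at same y [421.7 381.4 227.3]
top-tcp [-8.7 -1.1 34. ]
bay [658.9365664   51.43893562  20.        ]
tcp place [667.61597035  52.50046553  69.7       ]
t 18.6 tcp [428.3 380.1 263.6] cab [-175.6  466.5  263.6] F [-0.6 -0.1 -2.7] gap 38.8 J [ 0.76  0.08  1.83 -0.52  0.84 -0.57]
tool axes [[-0.829, -0.027, -0.558], [-0.035, 0.999, 0.003], [0.558, 0.022, -0.83]]
 target [557.6  52.5 259.7]  tool delta [ -96.1 -331.9   68.2]  norm 352.2
 target [617.6  52.5 164.7]  tool delta [  3.3  -2.4 112.3]  norm 112.4
 target [667.6  52.5  89.7]  tool delta [ 0.4 -2.  90.1]  norm 90.1
 target [667.6  52.5  72.7]  tool delta [ 9.5 -0.1 14.1]  norm 17.0
```

arm_command([
  [[-0.006,-0.02,0.004,0,0.03],[-0.012,-0.042,0.009,0,0.03],[-0.012,-0.042,0.009,0,0.03],[-0.012,-0.042,0.009,0,0.03],[-0.012,-0.042,0.009,0,0.03],[-0.012,-0.042,0.009,0,0.03],[-0.012,-0.042,0.009,0,0.03],[-0.012,-0.042,0.008,0,0.03],[-0.006,-0.018,0.003,0,0.03],[0,0,0,0,0.03]],
])

```text
time_s: 19.6
tcp_pos: [558.1, 49.6, 255.7]
ee_rot: [-0.014, 0.957, 0.006, 0.289]
ft_force: [0.2, 0.3, -2.7]
finger_gap: 38.7
grip_force: 61.0
```

```bash
python3 - <<'E'
from h import *
t=np.array([667,52.5,69.7])
state([t[0]-60,t[1],t[2]+95],t+[0,0,22])
E
```

```text
t 19.6 tcp [558.1  49.6 255.7] cab [-57.3 131.7 255.7] F [ 0.2  0.3 -2.7] gap 38.7 J [-0.19 -0.06  1.98  0.21  0.65 -1.92]
tool axes [[-0.832, -0.023, -0.554], [-0.03, 1.0, 0.003], [0.553, 0.019, -0.833]]
 target [607.   52.5 164.7]  tool delta [  9.6   1.2 102.9]  norm 103.3
 target [667.   52.5  91.7]  tool delta [-9.5 -2.  94. ]  norm 94.5
```

arm_command([
  [[0.003,0,0.034,0,0.03],[0.003,0.001,0.034,0,0.03],[0.003,0,0.034,0,0.03],[-0.002,-0.001,0.02,0,0.03],[-0.003,0,0.02,0,0.03],[0,0,0,0,0.03]],
])

```text
time_s: 20.2
tcp_pos: [632.3, 57.1, 133.8]
ee_rot: [-0.017, 0.958, 0.007, 0.288]
ft_force: [-0.9, 0.6, -2.1]
finger_gap: 39.0
grip_force: 61.0
```

```bash
python3 - <<'E'
from h import *
t=np.array([667,52.5,69.7])
state(t+[0,0,22],t+[0,0,2])
E
```

```text
t 20.2 tcp [632.3  57.1 133.8] cab [ 17.1 136.5 133.8] F [-0.9  0.6 -2.1] gap 39.0 J [-0.14  0.24  2.    0.31  0.34 -2.01]
tool axes [[-0.834, -0.028, -0.551], [-0.036, 0.999, 0.004], [0.551, 0.023, -0.834]]
 target [667.   52.5  91.7]  tool delta [-5.6 -6.  54.1]  norm 54.7
 target [667.   52.5  71.7]  tool delta [11.  -0.1 16.7]  norm 20.0
```

arm_command([
  [[-0.002,-0.003,0.02,0,0.03],[-0.002,-0.002,0.02,0,0.03],[-0.002,0,0.013,0,0.03],[0,0,0,0,0.03]],
])

```text
time_s: 20.6
tcp_pos: [668.3, 52.5, 96.3]
ee_rot: [-0.017, 0.957, 0.007, 0.29]
ft_force: [0.1, -0.3, -1.8]
finger_gap: 38.7
grip_force: 61.0
```

```bash
python3 - <<'E'
from h import *
from bench import capture
t=np.array([667,52.5,69.7])
state(t+[0,0,2])
S=capture("side");T=capture("top")
a=cv2.resize(S["pixels"][100:240,185:285,::-1],None,fx=4,fy=4,interpolation=cv2.INTER_CUBIC)
b=cv2.resize(T["pixels"][120:220,230:330,::-1],None,fx=4,fy=4,interpolation=cv2.INTER_CUBIC)
o=np.zeros((560,800,3),np.uint8);o[:,:400]=a;o[:400,400:]=b
cv2.imwrite("pics/c6.png",o)
E
```

```text
t 20.6 tcp [668.3  52.5  96.3] cab [ 52.9 130.8  96.3] F [ 0.1 -0.3 -1.8] gap 38.7 J [-0.14  0.36  1.95  0.39  0.27 -2.09]
tool axes [[-0.831, -0.028, -0.555], [-0.036, 0.999, 0.003], [0.555, 0.022, -0.832]]
 target [667.   52.5  71.7]  tool delta [14.7 -0.1 19.7]  norm 24.6
```

View pics/c6.png

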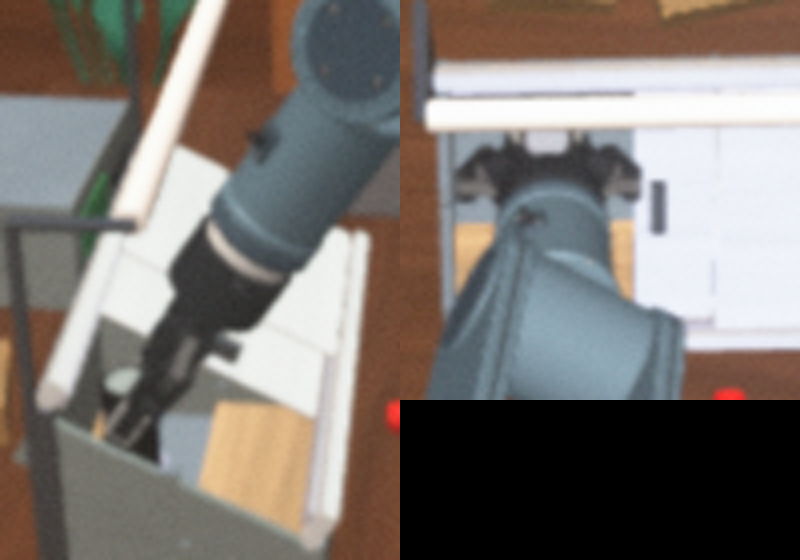

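The lens hangs in the opening, clear of the rails, the lamp and the pull at (657,207). Blue bay floor shows between it and the front fence at (205,440). Lowering straight down.

arm_command([
  [[0.005,0,0.007,0,0.03],[0.004,0,0.006,0,0.03],[0.002,0,0.0035,0,0.03],[0,0,0,0,0.03]],
])

```text
time_s: 21.1
tcp_pos: [668.7, 52.1, 78.4]
ee_rot: [-0.017, 0.956, 0.006, 0.291]
ft_force: [0.7, 0.1, -1.8]
finger_gap: 38.6
grip_force: 61.0
```

arm_command([
  [[0.001,0,0.002,0,0.03],[0.001,0,0.001,0,0.03],[0,0,0,0,0.03]],
])

```text
time_s: 21.4
tcp_pos: [669.6, 51.6, 75.6]
ee_rot: [-0.017, 0.957, 0.006, 0.291]
ft_force: [-0.1, -0.3, -2.2]
finger_gap: 38.8
grip_force: 61.0
```

```bash
python3 - <<'E'
from h import *
state()
E
```

```text
t 21.4 tcp [669.6  51.6  75.6] cab [ 54.2 129.7  75.6] F [-0.1 -0.3 -2.2] gap 38.8 J [-0.14  0.39  1.97  0.48  0.22 -2.19]
tool axes [[-0.83, -0.028, -0.557], [-0.036, 0.999, 0.003], [0.557, 0.022, -0.831]]
```

arm_command([
  [[0,-0.008,0,0,0.03],[0.001,0,0.002,0,0.03],[0.001,0,0.001,0,0.03],[0,0,0,0,0.03]],
])

```text
time_s: 21.8
tcp_pos: [669.7, 43.6, 71.8]
ee_rot: [-0.017, 0.957, 0.007, 0.29]
ft_force: [-0.7, -0.3, -2.2]
finger_gap: 38.7
grip_force: 61.0
```

```bash
python3 - <<'E'
from h import *
state()
E
```

```text
t 21.8 tcp [669.7  43.6  71.8] cab [ 54.  121.8  71.8] F [-0.7 -0.3 -2.2] gap 38.7 J [-0.16  0.4   1.97  0.53  0.22 -2.26]
tool axes [[-0.831, -0.028, -0.556], [-0.036, 0.999, 0.003], [0.555, 0.023, -0.831]]
```

arm_command([
  [[0.001,0,0.002,0,0.03],[0,0,0,0,0.03]],
])

```text
time_s: 22.0
tcp_pos: [670.5, 43.4, 70.5]
ee_rot: [-0.017, 0.957, 0.007, 0.29]
ft_force: [-0.1, -0.1, -2.1]
finger_gap: 38.7
grip_force: 61.0
```

arm_command([
  [[0.001,0,0.002,0,0.03],[0,0,0,0,0.03]],
])

```text
time_s: 22.2
tcp_pos: [671.5, 43.1, 69.7]
ee_rot: [-0.017, 0.957, 0.007, 0.29]
ft_force: [-0.3, 1.2, 0.7]
finger_gap: 38.6
grip_force: 61.1
```

```bash
python3 - <<'E'
from h import *
state()
E
```

```text
t 22.2 tcp [671.5  43.1  69.7] cab [ 55.7 121.3  69.7] F [-0.3  1.2  0.7] gap 38.6 J [-0.16  0.41  1.97  0.54  0.22 -2.27]
tool axes [[-0.831, -0.028, -0.555], [-0.037, 0.999, 0.004], [0.554, 0.024, -0.832]]
```

arm_command([
  [[0,0,0,0,0.042],[0,0,0,0,0.046],[0,0,0,0,0.052],[0,0,0,0,0.058],[0,0,0,0,0.058],[0,0,-0.01,0,0.058],[0,0,-0.02,0,0.058],[0,0,-0.03,0,0.058],[0,0,-0.03,0,0.058]],
])

```text
time_s: 23.1
tcp_pos: [620.6, 41.0, 144.4]
ee_rot: [-0.017, 0.957, 0.007, 0.289]
ft_force: [1.7, -0.1, 1.5]
finger_gap: 57.8
grip_force: 0.0
```

```bash
python3 - <<'E'
from h import *
from bench import capture
q=np.array([8.8,45,108.8])
state(cab(q+50*n_),cab(q+9*n_))
S=capture("side");T=capture("top")
a=cv2.resize(S["pixels"][100:240,185:285,::-1],None,fx=4,fy=4,interpolation=cv2.INTER_CUBIC)
b=cv2.resize(T["pixels"][120:220,230:330,::-1],None,fx=4,fy=4,interpolation=cv2.INTER_CUBIC)
o=np.zeros((560,800,3),np.uint8);o[:,:400]=a;o[:400,400:]=b
cv2.imwrite("pics/c7.png",o)
E
```

```text
t 23.1 tcp [620.6  41.  144.4] cab [  4.9 120.9 144.4] F [ 1.7 -0.1  1.5] gap 57.8 J [-0.19  0.2   2.02  0.36  0.37 -2.09]
tool axes [[-0.832, -0.028, -0.553], [-0.037, 0.999, 0.004], [0.553, 0.024, -0.833]]
 target [603.3 -35.6 152.7]  tool delta [ 12.  -75.8 -18.3]  norm 78.9
 target [622.9 -34.9 116.7]  tool delta [ 3.6 -0.2 40.9]  norm 41.0
```

View pics/c7.png

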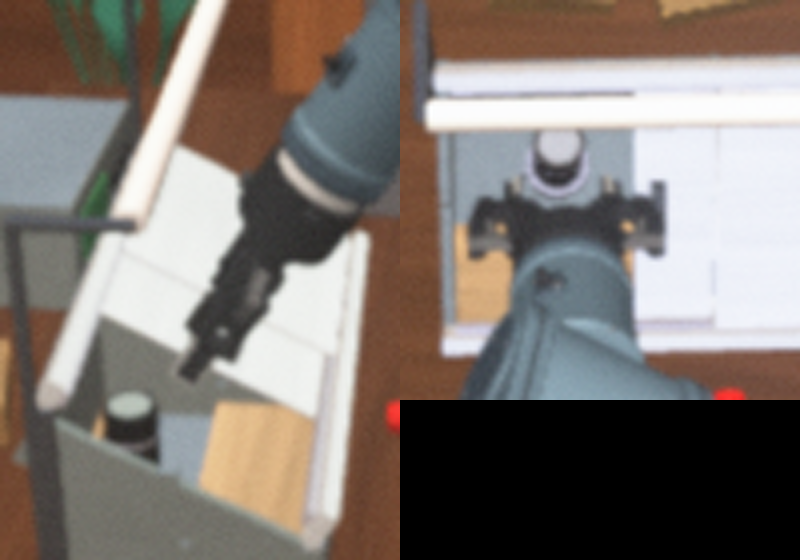

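The lens stands upright in the channel (side crop (133,430), top crop (558,155)), untouched by the gripper. Now I go back to the inner pull.

arm_command([
  [[0.006,-0.005,-0.018,0,0.045],[0.006,-0.035,0,0,0.026],[0,-0.035,0,0,0.026],[0,0,0,0,0.026]],
])

```text
time_s: 23.6
tcp_pos: [605.4, -39.1, 152.4]
ee_rot: [-0.015, 0.957, 0.006, 0.29]
ft_force: [1.3, -0.3, 1.1]
finger_gap: 26.2
grip_force: 0.0
```

```bash
python3 - <<'E'
from h import *
q=np.array([8.8,46,108.8])
state(cab(q+30*n_),cab(q+9*n_))
E
```

```text
t 23.6 tcp [605.4 -39.1 152.4] cab [-13.2  41.4 152.4] F [ 1.3 -0.3  1.1] gap 26.2 J [-0.39  0.17  2.04  0.55  0.45 -2.43]
tool axes [[-0.831, -0.025, -0.556], [-0.032, 0.999, 0.003], [0.555, 0.02, -0.831]]
 target [612.8 -34.2 135.1]  tool delta [ 3.3  4.6 18.6]  norm 19.4
 target [622.9 -33.9 116.7]  tool delta [ 1.9 -0.  20.9]  norm 21.0
```

arm_command([
  [[0.002,0.004,0.013,0,0.026],[0.001,0,0.012,0,0.026],[0.001,0,0.012,0,0.026],[0,0,0,0,0.026]],
])

```text
time_s: 24.0
tcp_pos: [620.7, -29.1, 116.7]
ee_rot: [-0.017, 0.958, 0.008, 0.288]
ft_force: [0.2, 0.3, 0.1]
finger_gap: 25.9
grip_force: 0.0
```

```bash
python3 - <<'E'
from h import *
q=np.array([8.8,46,108.8])
state(cab(q+9*n_))
E
```

```text
t 24.0 tcp [620.7 -29.1 116.7] cab [  2.4  50.8 116.7] F [0.2 0.3 0.1] gap 25.9 J [-0.35  0.25  2.04  0.64  0.37 -2.5 ]
tool axes [[-0.834, -0.028, -0.551], [-0.037, 0.999, 0.006], [0.551, 0.025, -0.834]]
 target [622.9 -33.9 116.7]  tool delta [-1.7 -4.8  1.1]  norm 5.2
```

arm_command([
  [[-0.004,0.008,0,0,0.026],[0,0.018,0,0,0.026],[0,0.018,0,0,0.026],[0,0.018,0,0,0.026],[0,0.018,0,0,0.026],[0,0.018,0,0,0.026],[0,0.018,0,0,0.026],[0,0.012,0,0,0.026],[0,0,0,0,0.026]],
])

```text
time_s: 24.9
tcp_pos: [619.2, 99.8, 121.7]
ee_rot: [-0.018, 0.957, 0.008, 0.289]
ft_force: [-0.4, 0.2, -0.5]
finger_gap: 26.3
grip_force: 0.0
```

```bash
python3 - <<'E'
from h import *
q=np.array([8.8,193.4,108.8])
state(cab(q+9*n_))
E
```

```text
t 24.9 tcp [619.2  99.8 121.7] cab [  5.5 179.7 121.7] F [-0.4  0.2 -0.5] gap 26.3 J [-0.05  0.25  2.02  0.19  0.28 -1.82]
tool axes [[-0.832, -0.031, -0.554], [-0.04, 0.999, 0.004], [0.553, 0.025, -0.833]]
 target [617.7 113.4 116.7]  tool delta [ 3.6 13.7  3.7]  norm 14.6
```

arm_command([
  [[0.001,0.004,0.002,0,0.026],[0,0.005,0,0,0.026],[0,0.004,0,0,0.026],[0,0,0,0,0.026]],
])

```text
time_s: 25.3
tcp_pos: [619.5, 111.0, 119.6]
ee_rot: [-0.017, 0.957, 0.007, 0.289]
ft_force: [0.1, -0.8, 0.6]
finger_gap: 26.4
grip_force: 0.0
```

arm_command([
  [[0,0.003,0,0,0.026],[0,0,0,0,0.026]],
])

```text
time_s: 25.5
tcp_pos: [619.3, 113.9, 119.7]
ee_rot: [-0.017, 0.957, 0.007, 0.289]
ft_force: [0.4, -0.6, -0.6]
finger_gap: 26.1
grip_force: 0.3
```

arm_command([
  [[0,0.003,0,0,0.026],[0,0,0,0,0.026]],
])

```text
time_s: 25.7
tcp_pos: [619.3, 114.4, 119.6]
ee_rot: [-0.016, 0.957, 0.006, 0.289]
ft_force: [-2.5, -16.2, 1.6]
finger_gap: 26.1
grip_force: 8.3
```

arm_command([
  [[0,0.003,0,0,0.026],[0,0,0,0,0.026]],
])

```text
time_s: 25.9
tcp_pos: [619.4, 114.8, 119.6]
ee_rot: [-0.016, 0.957, 0.005, 0.289]
ft_force: [-5.8, -32.3, 3.0]
finger_gap: 26.2
grip_force: 16.3
```

```bash
python3 - <<'E'
from h import *
state()
E
```

```text
t 25.9 tcp [619.4 114.8 119.6] cab [  6.2 194.7 119.6] F [ -5.8 -32.3   3. ] gap 26.2 J [-0.01  0.26  2.02  0.08  0.28 -1.68]
tool axes [[-0.832, -0.027, -0.554], [-0.033, 0.999, -0.0], [0.553, 0.018, -0.833]]
```

arm_command([
  [[0,-0.008,0,0,0.028],[0,-0.003,0,0,0.03],[0,0,-0.02,0,0.03],[0,0,-0.04,0,0.03],[0,0,-0.045,0,0.03],[0,0,-0.045,0,0.03],[0,0,-0.045,0,0.03],[-0.01,0.03,-0.035,0,0.03],[0,0.045,0,0,0.03],[0,0.045,0,0,0.03],[0,0.045,0,0,0.03],[0,0,0,0,0.03]],
])

```text
time_s: 27.1
tcp_pos: [493.2, 274.8, 317.7]
ee_rot: [-0.02, 0.957, 0.009, 0.29]
ft_force: [-0.5, -0.3, -1.0]
finger_gap: 30.2
grip_force: 0.0
```

```bash
python3 - <<'E'
from h import *
from bench import capture
import pickle
state()
S=capture("side");T=capture("top");T0=pickle.load(open("top.pkl","rb"));S0=pickle.load(open("side.pkl","rb"))
for n,c in(("new",T),("old",T0)):
    g=c["pixels"].astype(int).sum(2)/3
    for x in blobs(g<140,250,366,160,185): print(n,x)
# left and right edges of doors on rows in top view
for y,h in((185,20),(-185,42),(45,20)):
    w=cab(np.array([0,y,104])+h*n_); print("pull predicted T",y,proj(T,w).round(1),"S",proj(S,w).round(1))
for n,c in(("new",S),("old",S0)):
    g=c["pixels"].astype(int).sum(2)/3
    for x in blobs(g<110,225,255,140,218): print(n,"S",x)
# other objects: change outside arm
d=np.abs(S["pixels"].astype(int)-S0["pixels"]).sum(2)>90
for x in blobs(d,180,360,140,375,15): print("chg S",x)
E
```

```text
t 27.1 tcp [493.2 274.8 317.7] cab [-114.4  359.   317.7] F [-0.5 -0.3 -1. ] gap 30.2 J [ 0.44 -0.04  1.81 -0.29  0.84 -1.03]
tool axes [[-0.831, -0.034, -0.555], [-0.045, 0.999, 0.006], [0.554, 0.03, -0.832]]
old (array([253.16, 171.94]), np.int32(31), array([252, 167,   3,  12]))
old (array([358.95, 172.62]), np.int32(37), array([357, 167,   4,  12]))
pull predicted T 185 [248.7 172.6] S [232.4 208.9]
pull predicted T -185 [373.9 173.4] S [250.9 144.4]
pull predicted T 45 [295.4 172.1] S [239.2 182.9]
new S (array([249.19, 143.58]), np.int32(96), array([240, 140,  15,  10]))
new S (array([232.09, 211.87]), np.int32(53), array([226, 208,  13,   8]))
old S (array([245.97, 145.4 ]), np.int32(224), array([229, 140,  26,  16]))
old S (array([232.85, 208.28]), np.int32(54), array([227, 205,  12,   8]))
chg S (array([257.48, 167.19]), np.int32(1009), array([214, 140,  81,  54]))
chg S (array([295.92, 146.35]), np.int32(489), array([276, 140,  47,  18]))
chg S (array([229.64, 213.28]), np.int32(403), array([199, 200,  62,  33]))
chg S (array([288.69, 302.93]), np.int32(221), array([281, 293,  17,  20]))
chg S (array([288.14, 322.57]), np.int32(303), array([277, 313,  24,  20]))
```

```bash
python3 - <<'E'
from h import *
from bench import capture
T=capture("top")
g=T["pixels"].astype(int).sum(2)/3
for r in((240,262,158,186),(362,390,158,186)):
    for x in blobs(g<140,*r): print(x)
print(g[172,236:262].round(0),g[172,362:392].round(0))
E
```

```text
(array([247.91, 172.64]), np.int32(33), array([247, 167,   3,  12]))
(array([240. , 177.5]), np.int32(16), array([240, 170,   1,  16]))
(array([383.6 , 171.93]), np.int32(329), array([377, 158,  13,  28]))
(array([372.05, 172.05]), np.int32(44), array([370, 166,   5,  13]))
[ 89.  90.  92. 108. 138. 159. 194. 234. 239. 227. 176. 122. 110. 131.
 192. 234. 241. 239. 241. 241. 240. 241. 242. 240. 240. 241.] [240. 239. 238. 239. 239. 239. 237. 219. 149. 105. 105. 115. 151. 207.
 226. 194. 124.  92.  92.  91.  91.  90.  92.  89.  89.  88.  87.  89.
  90.  91.]
```

The top view puts the outer pull about 2 mm left of where home should be. That is within calibration error, but I have time to re-press it as a check.

```bash
python3 - <<'E'
from h import *
q=np.array([0,-183.5,104])
z=np.array([.554,.03,-.832]);t=cab(q+32*n_)
state(t-200*z,t-25*z,t)
E
```

```text
t 27.25 tcp [493.9 269.1 316.9] cab [-113.9  353.3  316.9] F [ 0.1 -1.1 -1. ] gap 30.2 J [ 0.43 -0.05  1.82 -0.29  0.84 -1.04]
tool axes [[-0.833, -0.03, -0.553], [-0.039, 0.999, 0.004], [0.553, 0.024, -0.833]]
 target [ 500.3 -269.9  298.5]  tool delta [  21.1 -538.9    5.7]  norm 539.4
 target [ 597.2 -264.7  152.9]  tool delta [ -0.3   1.  175. ]  norm 175.0
 target [ 611.1 -263.9  132.1]  tool delta [-0.   0.1 25. ]  norm 25.0
```

arm_command([
  [[0.002,-0.047,0,0,0.03],[0.002,-0.049,0,0,0.03],[0.002,-0.049,0,0,0.03],[0.002,-0.049,0,0,0.03],[0.002,-0.049,0,0,0.03],[0.002,-0.049,0,0,0.03],[0.002,-0.049,0,0,0.03],[0.002,-0.049,0,0,0.03],[0.002,-0.049,0,0,0.03],[0.002,-0.049,0,0,0.03],[0.001,-0.049,0,0,0.03],[0,0,0,0,0.03]],
])

```text
time_s: 28.45
tcp_pos: [495.0, -275.7, 303.1]
ee_rot: [-0.012, 0.957, 0.005, 0.289]
ft_force: [0.0, 0.6, -0.1]
finger_gap: 30.0
grip_force: 0.0
```

```bash
python3 - <<'E'
from h import *
q=np.array([0,-183.5,104])
z=np.array([.554,.03,-.832]);t=cab(q+32*n_)
state(t-25*z,t)
E
```

```text
t 28.45 tcp [ 495.  -275.7  303.1] cab [-131.7 -191.2  303.1] F [ 0.   0.6 -0.1] gap 30.0 J [-1.03 -0.01  1.82  0.57  1.09 -2.83]
tool axes [[-0.832, -0.021, -0.554], [-0.026, 1.0, 0.002], [0.554, 0.016, -0.833]]
 target [ 597.2 -264.7  152.9]  tool delta [ -2.1   8.  181.9]  norm 182.0
 target [ 611.1 -263.9  132.1]  tool delta [-0.   0.3 25. ]  norm 25.0
```

arm_command([
  [[0,0.004,0.045,0,0.03],[-0.001,0.004,0.045,0,0.03],[-0.001,0,0.045,0,0.03],[0,0,0.045,0,0.03],[0,0,0,0,0.03]],
])

```text
time_s: 28.95
tcp_pos: [595.9, -253.1, 148.0]
ee_rot: [-0.016, 0.958, 0.011, 0.286]
ft_force: [-1.1, 0.7, 0.1]
finger_gap: 30.2
grip_force: 0.0
```

```bash
python3 - <<'E'
from h import *
q=np.array([0,-183.5,104])
state(cab(q+32*n_))
E
```

```text
t 28.95 tcp [ 595.9 -253.1  148. ] cab [ -30.1 -172.2  148. ] F [-1.1  0.7  0.1] gap 30.2 J [-0.81  0.29  1.89  0.71  0.7  -2.9 ]
tool axes [[-0.836, -0.024, -0.548], [-0.036, 0.999, 0.012], [0.547, 0.03, -0.837]]
 target [ 611.1 -263.9  132.1]  tool delta [ -3.8 -11.5  21.3]  norm 24.5
```

arm_command([
  [[-0.003,-0.009,0,0,0.03],[0,0,0,0,0.03],[0,0,0.01,0,0.03],[0,0,0.008,0,0.03],[0,0,0,0,0.03]],
])

```text
time_s: 29.45
tcp_pos: [610.4, -263.3, 141.1]
ee_rot: [-0.017, 0.957, 0.007, 0.289]
ft_force: [-0.2, 0.2, 0.7]
finger_gap: 30.2
grip_force: 0.0
```

```bash
python3 - <<'E'
from h import *
q=np.array([0,-183.5,104])
state(cab(q+32*n_))
E
```

```text
t 29.45 tcp [ 610.4 -263.3  141.1] cab [ -16.  -182.8  141.1] F [-0.2  0.2  0.7] gap 30.2 J [-0.81  0.32  1.86  0.72  0.68 -2.92]
tool axes [[-0.832, -0.028, -0.554], [-0.037, 0.999, 0.004], [0.553, 0.024, -0.833]]
 target [ 611.1 -263.9  132.1]  tool delta [ 4.4 -0.7  7.9]  norm 9.1
```

arm_command([
  [[0.003,0,0.008,0,0.03],[0,-0.005,0,0,0.03],[0,-0.004,0,0,0.03],[0,0,0,0,0.03]],
])

```text
time_s: 29.85
tcp_pos: [612.7, -272.6, 132.8]
ee_rot: [-0.017, 0.957, 0.008, 0.289]
ft_force: [0.4, 0.5, -0.1]
finger_gap: 29.7
grip_force: 0.5
```

arm_command([
  [[0,-0.003,0,0,0.03],[0,0,0,0,0.03]],
])

```text
time_s: 30.05
tcp_pos: [612.7, -272.7, 132.7]
ee_rot: [-0.018, 0.957, 0.01, 0.289]
ft_force: [0.3, 7.4, 1.9]
finger_gap: 30.1
grip_force: 3.7
```

arm_command([
  [[0,-0.003,0,0,0.03],[0,0,0,0,0.03]],
])

```text
time_s: 30.25
tcp_pos: [612.8, -272.9, 132.7]
ee_rot: [-0.019, 0.957, 0.012, 0.289]
ft_force: [-0.8, 14.2, 5.6]
finger_gap: 29.7
grip_force: 7.2
```

```bash
python3 - <<'E'
from h import *
state()
E
```

```text
t 30.25 tcp [ 612.8 -272.9  132.7] cab [ -14.  -192.5  132.7] F [-0.8 14.2  5.6] gap 29.7 J [-0.82  0.35  1.84  0.73  0.69 -2.95]
tool axes [[-0.833, -0.028, -0.553], [-0.043, 0.999, 0.013], [0.552, 0.034, -0.833]]
```

It stops at the same place as before, so the outer door is home. Backing off and retreating.

arm_command([
  [[0,0.009,0,0,0.03],[0,0.003,0,0,0.034],[0,0,-0.02,0,0.034],[0,0,-0.04,0,0.034],[0,0,-0.045,0,0.034],[0,0,-0.045,0,0.034],[0,0,-0.03,0,0.034],[0,0,0,0,0.034],[0,0,0,0,0.034]],
])

```text
time_s: 31.15
tcp_pos: [512.8, -271.6, 283.6]
ee_rot: [-0.016, 0.957, 0.006, 0.29]
ft_force: [-0.6, 0.2, 0.3]
finger_gap: 34.0
grip_force: 0.0
```

```bash
python3 - <<'E'
from h import *
from bench import capture,job
state()
T=capture("top");g=T["pixels"].astype(int).sum(2)/3
for r in((240,262,158,186),(362,377,158,186)):
    for x in blobs(g<140,*r): print(x)
print(job.hand_in())
E
```

```text
t 31.15 tcp [ 512.8 -271.6  283.6] cab [-113.8 -187.7  283.6] F [-0.6  0.2  0.3] gap 34.0 J [-0.99  0.03  1.83  0.58  1.04 -2.83]
tool axes [[-0.832, -0.028, -0.555], [-0.035, 0.999, 0.002], [0.554, 0.021, -0.832]]
(array([247.91, 172.64]), np.int32(33), array([247, 167,   3,  12]))
(array([240. , 179.5]), np.int32(12), array([240, 174,   1,  12]))
(array([372.11, 172.11]), np.int32(44), array([370, 166,   5,  13]))
the job is handed in; nothing more can be done
None
```

The job is handed in at 31 s: the tall lens stands upright in the left bay's channel and both doors are pushed to their stops; joint 3 read 0.187 against its 0.19 limit early on, and I viewed 11 pictures against the limit of 10.

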